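Hang the temperature probe through its guide

TASK

Turn the tall hex nut on the guide stand about a quarter turn to swing its cover well clear of the guide hole. Then lift the long-handled temperature probe out of the white holder and lower its rod through the hole into the beaker, never touching guide or cover with the probe, until the dark ring on the rod is level with the guide plate's top. Finish still holding the probe there, upright, still and centred in the hole and touching nothing but your gripper; leave all other things where they are.

Things in the scene. Friction and masses are not known exactly. Their poses are not given: they have to be found in the camera images.
- guide: Fixed aluminium guide stand: foot 130 x 120 x 10 mm, two 14 mm columns at its +x side, level guide plate 130 x 120 mm (x, y), 12 mm thick, top 105 mm above the bench; above it only 2 mm screw heads, a 6 mm stop pin (looks only) and cover and nut. Origin: centre of the foot's underside, z up. In its frame the bore is at (-20, -24) mm, the nut axis at (-20, +24) mm.
- bore (a point): Centre of the guide hole at the level of the guide plate's top face; vertical round through bore 20 mm in diameter, 12 mm deep (1 mm chamfer). Same axes as the guide stand.
- cover (a joint): Angle (rad) of the swing cover about the nut's vertical axis: 0 = over the bore, grows counter-clockwise seen from above, stop at 1.57; well clear above 1.0. Stiff (0.06 N m), stays where left. The cover is a steel tab 26 mm wide, top 4.5 mm above the guide plate, its round 32 mm end centred 48 mm from the axis; at 0 it points to the guide's -y, at 1.57 to its +x.
- nut (a point): Grip point on the axis of the captive hex nut, one piece with the cover, 26.5 mm above the guide plate's top. Upright dark steel nut, 24 mm across flats (27.7 over corners), 30 mm tall: 5.5 to 35.5 mm above the plate, a 15 mm stud 3 mm higher. It turns with the cover; its own y axis and every 60 deg from it are normal to flats; at cover angle 0 its axes are the guide's.
- holder: Fixed white parking holder, 160 mm along its y, 70 mm along x, top face 115 mm above the bench, with two vertical 14 mm holes through the 10 mm top plate at y = -48 and +48 mm in its frame, open below down to its 8 mm foot. Origin: centre of its underside; z up. One hole holds the probe, the other the stirrer.
- probe: Temperature probe, 90 g (varies), parked upright: bright steel rod 10 mm in diameter and 100 mm long below a black flange 34 mm in diameter and 5 mm thick, on which it rests on the holder's top; above the flange a plain grey round handle 24 mm in diameter and 50 mm tall. Origin: on the axis at the underside of the flange; z along the axis to the handle.
- handle (a point): Point on the probe's axis in its handle, 32 mm above the underside of the flange (132 mm above the rod's tip); a good place to grip.
- mark (a point): Centre of the dark ring (4 mm wide, flush) round the probe's rod, 55 mm below the underside of the flange and 45 mm above the rod's tip.
- tip (a point): Lower end of the probe's rod, 100 mm below the underside of the flange.
- stirrer: Hand stirrer parked in the holder's other hole, to be left alone: 10 mm steel rod 70 mm long, black neck 22 mm in diameter and 14 mm tall, then a flat grey knob 36 mm in diameter and 12 mm thick (top 26 mm above the holder's top). Origin: on the axis at the underside of the neck.
- beaker: Clear beaker, 54 mm in diameter and 70 mm tall, standing loose on the guide's foot right under the bore (rim 80 mm above the bench, 13 mm below the guide plate). Origin: centre of its underside.
- tube50_a: Bystander: capped 50 ml tube standing upright behind the work, 34 mm in diameter, 118 mm tall. Origin: centre of its underside.
- petri_a: Bystander: closed petri dish lying flat, 90 mm in diameter, 14 mm tall. Origin: centre of its underside.
Not all that is in view belongs to the job. Several things have the shape of the guide; the one meant has the colours described above.

How it is judged:
On the way, in this order (a step that is already met when the one before it is completed fails the run):
1. the cover is swung well clear of the guide hole (value of joint cover above 1 rad), for 0.2 s.
2. the probe is drawn out of the holder by the gripper (height (world z) of tip above 0.117 m and contact force between probe and the fingers above 1 N), for 0.1 s.
3. the rod is down in the guide hole to its ring, held centred and still for a second (horizontal distance between mark and bore below 0.003 m and horizontal distance between tip and bore below 0.0045 m and angle between probe's own z axis and vertical below 0.08 rad and z of mark in the frame of bore between -0.01 and 0.01 m and contact force between probe and the fingers above 1 N and contact force between probe and guide below 0.3 N and contact force between probe and beaker below 0.3 N and contact force between probe and holder below 0.3 N and linear speed of probe below 0.02 m/s), for 1 s.
At the end, for the whole second after the job is handed in: Gripper holds the probe still, upright (0.08 rad), ring within 10 mm of the plate top and 3 mm of the bore axis, tip within 4.5 mm of the axis; probe touches no guide, beaker or holder; cover above 1.0 rad; stirrer and beaker within 10 mm of their places (all of step 3 and value of joint cover above 1 rad and distance of each of stirrer, beaker from where it was at the start of the episode below 0.01 m); the arm keeps its last pose, push and grip.
It fails at once if the probe touches the guide or its cover (over 0.3 N) (contact force between probe and guide above 0.3 N).
It fails at once if the stirrer or the beaker is moved by more than 10 mm (distance of any of stirrer, beaker from where it was at the start of the episode above 0.01 m).
It fails at once if the tube or the petri dish is moved by more than 15 mm (distance of any of tube50_a, petri_a from where it was at the start of the episode above 0.015 m).
It also fails if it takes over 51 s, if anything falls off the work surface, if the arm or the gripper's body presses on something with over 40 N, if the wrist force passes 120 N, or if a joint passes its speed limit or range.

ROBOT

A 7-joint arm with a two-finger parallel gripper is mounted at the origin on a cart in front of the work surface, level with it; the furniture and walls round the work are solid. World frame = base frame: x ahead of the robot, y to its left, z up, the work surface at z = 0. Lengths are in m, angles in rad, forces in N, time in s.
With the tool pointing down it reaches from about 0.4 to 0.85 m from the base axis. Payload 4.5 kg.
Tool frame: the origin (TCP) lies between the finger pads; the fingertips stand 25 mm ahead of it and the grasp point (between the pads) lies 6 mm ahead of it (r.tips_ahead is the distance from the TCP to the fingertips, in m); z points along the fingers, y is the direction in which the jaws open and shut (so a half turn about z gives the same grasp; the last joint's range is limited). The gripper opens to 88 mm and grips with 3 to 60 N. Pads are 18 mm wide; open, the fingers measure 123 mm over their backs; the gripper's body (75 mm by 187 mm) begins 45 mm behind the grasp point.
Start: joints at [-1.078, 0.689, -0.195, 1.565, 0.157, 0.902, -0.215], TCP at [0.277, 0.56, 0.264] pointing down, gripper open.
Joint ranges: [-3.01, 3.01], [-0.46, 2.08], [-1.47, 1.51], [0.13, 2.56], [-1, 4.14], [0.04, 2.09], [-2.66, 2.66]. Speed limits (rad/s): [2.57, 2.57, 3.14, 3.14, 3.14, 3.14, 3.14].

INTERFACE

Orientations are given as a unit quaternion [x, y, z, w].
In Python, from plant import r, imaging gives the robot as it stands.
- The arm moves only by the tool send_rows, never from a script. Its argument "moves" is one flat list of numbers, 6 for each row, row after row: the shift along the tool's x, y, z in m, then the turn, a rotation vector about the tool's x, y, z in degrees. A call has exactly 5 rows; each row is the pose to reach, as a shift and turn from the pose measured when the call began, along the tool's axes at that moment; what a row does not reach only later rows make up. A row lasts 1/12 s, in which the tool goes at most 41.7 mm and 7.16 degrees, less where a joint would pass 70% of its speed; a pose out of reach is approached as far as the arm can. A call with a gripper value outside its range is refused whole. "claw" is the closure, from -1 (fully open) to 1 (shut), so that 0 is half open, set as the call begins (left out, the last holds). The fingers move at their own pace and stop on an object; "grip_force" is the grip in N (left out, the last holds). Time passes only in rows, so rows that repeat a pose let the fingers close, or fill a call up. It gives the time, the measured TCP pose, the force and the opening at its end, in the units of the state.
- r.get_state(): the state, without advancing time (a new reading comes with each control period).
- imaging.snapshot(name): name is "scene" or "top" or "wrist"; returns a dict with "image" (400x640x3 uint8, red, green, blue), "depth" (400x640 float32, m along the optical axis (not along the pixel's ray), 0 where there is no reading), "mtx" (3x3 intrinsics, pixels), "rvec" (rotation vector, rad) and "tvec" (3), from world to camera coordinates, as OpenCV has them. Camera axes: x right, y down, z forward; pixel columns grow to the right and rows downward; lengths in m; the calibration is good to about 2 mm. A picture is of the moment at which its call begins.
- r.finish_job(): hands the job in, once; it reports no verdict.
Trained networks look in a picture, given as the dict that the camera call returned (one of the last four; its "shot" number tells which), for a name from the list of things; names that differ only in an ending like _2 or _b are one class to them, and where a whole thing is asked for, a point or a joint stands for the part that bears it (a point fixed in the world has none). Each returns a list of dicts, best first, with "score" (0 to 1); they miss things now and then, are a little off and sometimes report something else, mostly with a low value. They report only what shows in the picture. A call takes as long as a camera call. They do not tell look-alikes from the thing itself.
- imaging.look_for(query, picture): "box" ([centre column, centre row, width, height] as shares, 0 to 1, of the picture: columns of its width, rows of its height, round what is visible of it).
- imaging.silhouettes(query, picture): "pixels" (400x640 bool, what is visible of it) and "box" ([centre column, centre row, width, height] as shares, 0 to 1, of the picture: columns of its width, rows of its height, round what is visible of it).
- imaging.pinpoint(query, picture): "point" ([column, row] as shares, 0 to 1, of the picture: columns of its width, rows of its height: a listed point, or the origin of a listed thing).
The state is a dict: "clock": time; "q": joint angles; "qd": joint speeds; "joint_torque": joint torques, N m; "tool_pos": TCP position; "eef_rot": TCP orientation; "contact_force": force on the tool from outside, world axes, zero at the start; "moment": the same for the moment, N m; "opening": opening from 0.0 (shut) to 1.0 (fully open).
Only numpy, scipy, OpenCV 4.12 (cv2) and the standard library are available. Lean on these libraries where they do the work, as an engineer would, in place of code of your own. Each camera call takes 0.05 s, during which the arm holds its last target.

## Working session

There is one attempt and no reset: what is moved stays moved. The work goes in short steps, Python scripts to look and compute and a tool call to move; the robot and the scene stay as the last step left them, time stands still between calls to the robot, and variables do not carry over. Pictures are saved under pics/ and viewed, and the job is handed in when it is done.

Besides the shell and the picture viewer there is one more tool, called after "Call:" as name(argument=value, ...), one argument or row to a line, values as JSON. send_rows: Moves the arm, as the interface text tells. Its arguments: {"type":"object","properties":{"moves":{"type":"array"},"claw":{"type":"number"},"grip_force":{"type":"number"}},"required":["moves"]}

```bash
ls; mkdir -p pics; python3 - <<'E'
from plant import r, imaging
import cv2
s=r.get_state(); print({k:(v if not hasattr(v,'round') else v) for k,v in s.items()}, r.tips_ahead)
for n in ["scene","top","wrist"]:
    p=imaging.snapshot(n); cv2.imwrite(f"pics/{n}0.png",p["image"][:,:,::-1]); print(n,p["mtx"],p["rvec"],p["tvec"])
E
```

```text
pics
{'clock': 0.0, 'q': array([-1.0782122 ,  0.68998862, -0.19451173,  1.5663715 ,  0.15729166,
        0.90256366, -0.21509682]), 'qd': array([-5.86830437e-04, -1.68497436e-03, -1.31412911e-03,  5.24093195e-04,
       -1.13063178e-03, -6.65829153e-05, -1.03259514e-03]), 'joint_torque': array([ 4.18544755e-05, -5.27566516e+01, -1.26654088e+00, -1.53429455e+01,
       -5.25731652e-02,  6.64743638e-03,  1.84086184e-04]), 'tool_pos': array([0.27655623, 0.55978888, 0.26289976]), 'eef_rot': array([ 2.27344520e-01,  9.73813909e-01, -9.58273399e-04, -1.48858397e-04]), 'contact_force': array([-0.50169001, -0.57243906, -0.5870132 ]), 'moment': array([-0.02041169,  0.01399172, -0.05340571]), 'opening': 1.0019024471055062} 0.025
scene [[390.58400126   0.         324.67708115]
 [  0.         390.58400126 197.58055961]
 [  0.           0.           1.        ]] [ 2.10429866 -1.0962039   0.49684628] [-0.24473898  0.39832346  0.61005843]
top [[450.50203439   0.         322.15750837]
 [  0.         450.50203439 199.04268671]
 [  0.           0.           1.        ]] [ 2.13843804 -2.19447752  0.16455105] [0.0727512  0.54782986 1.04583179]
wrist [[334.58546095   0.         315.19584585]
 [  0.         334.58546095 199.53411296]
 [  0.           0.           1.        ]] [-2.44844507 -1.51996314 -0.22411098] [-0.62395503 -0.03953907  0.39076442]
```

View pics/scene0.png

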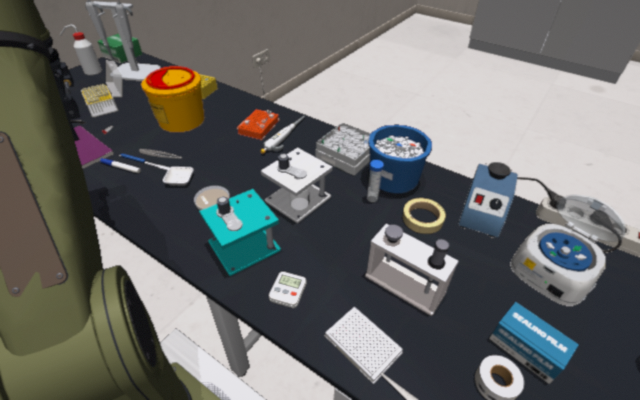

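View pics/top0.png

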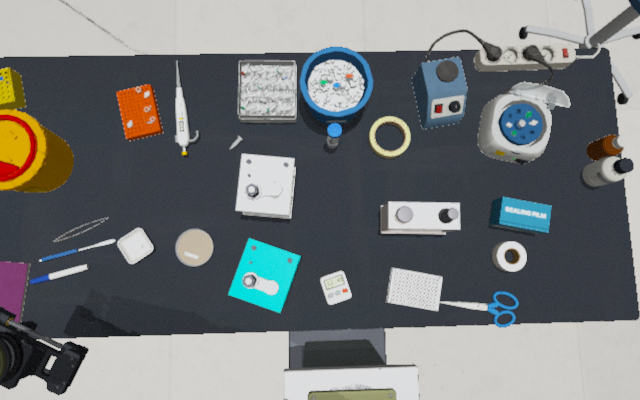

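View pics/wrist0.png

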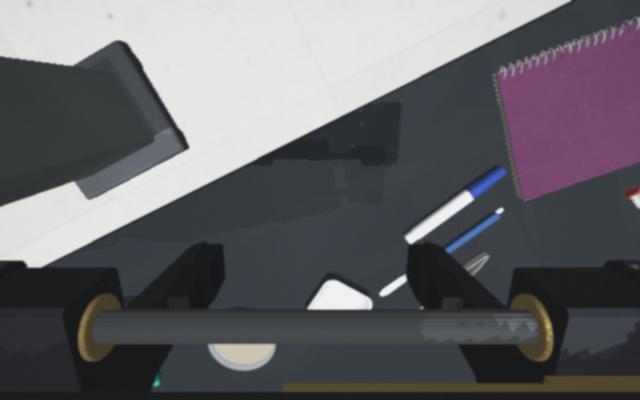

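```bash
cat > h.py <<'E'
from plant import r, imaging
import cv2, numpy as np
from scipy.spatial.transform import Rotation as R
def cloud(p):
    K=p["mtx"];d=p["depth"];v,u=np.mgrid[:400,:640]
    c=np.stack([(u-K[0,2])/K[0,0]*d,(v-K[1,2])/K[1,1]*d,d],-1)
    Rm=cv2.Rodrigues(np.array(p["rvec"],float))[0]
    w=(c-np.array(p["tvec"]).ravel())@Rm; w[d<=0]=np.nan
    return w
def onplane(p,uv,z):
    K=p["mtx"];Rm=cv2.Rodrigues(np.array(p["rvec"],float))[0];t=np.array(p["tvec"]).ravel()
    uv=np.atleast_2d(uv); ray=np.c_[(uv[:,0]-K[0,2])/K[0,0],(uv[:,1]-K[1,2])/K[1,1],np.ones(len(uv))]@Rm
    o=-Rm.T@t
    return o+ray*((z-o[2])/ray[:,2])[:,None]
def proj(p,X):
    return cv2.projectPoints(np.atleast_2d(np.array(X,float)),np.array(p["rvec"],float),np.array(p["tvec"],float),p["mtx"],None)[0][:,0]
E
python3 - <<'E'
from h import *
p=imaging.snapshot("top"); w=cloud(p)
for n in ["guide","nut","bore","holder","probe","handle","stirrer","beaker","tube50_a","petri_a"]:
    for o in imaging.pinpoint(n,p)[:3]:
        u=np.array(o["point"])*[640,400]; print(n,round(o["score"],2),u.round(1),w[int(u[1]),int(u[0])].round(3))
def zone(name,c0,c1,r0,r1,zl,zh):
    m=np.zeros((400,640),bool);m[r0:r1,c0:c1]=1
    m&=(w[...,2]>zl)&(w[...,2]<zh); P=w[m]
    rc=cv2.minAreaRect(P[:,:2].astype(np.float32)*1000); print(name,m.sum(),np.median(P[:,2]),rc)
zone("guide",225,305,145,225,.095,.112)
zone("nut",225,305,145,225,.13,.15)
zone("holder",370,470,190,245,.108,.12)
zone("probe",430,470,190,245,.15,.18)
zone("stir",380,430,190,245,.13,.15)
im=p["image"][140:250,220:480,::-1]; cv2.imwrite("pics/top_z.png",cv2.resize(im,None,fx=3,fy=3,interpolation=cv2.INTER_CUBIC))
E
```

```text
guide 0.78 [271.3 275.1] [0.376 0.177 0.104]
guide 0.7 [267.5 189.2] [0.565 0.183 0.109]
guide 0.4 [452.3 211.3] [ 0.501 -0.211  0.166]
nut 0.85 [249.5 279.8] [0.37  0.219 0.143]
nut 0.77 [253.4 187.5] [0.566 0.21  0.142]
bore 0.97 [272.7 194.5] [0.554 0.172 0.109]
bore 0.62 [270.3 287.5] [0.35  0.179 0.111]
holder 0.77 [413.4 219.9] [ 0.49  -0.139  0.117]
probe 0.69 [445.3 214.9] [ 0.496 -0.2    0.151]
handle 0.59 [452.5 212.1] [ 0.498 -0.21   0.169]
stirrer 0.67 [402.8 218.1] [ 0.491 -0.11   0.14 ]
tube50_a 0.71 [332.3 143.7] [0.682 0.032 0.051]
petri_a 0.64 [194.3 248.2] [0.441 0.368 0.015]
guide 2918 0.10467427631725099 ((577.35791015625, 187.15322875976562), (120.06090545654297, 130.7423858642578), 83.62580871582031)
nut 117 0.14028809164237452 ((559.9163818359375, 213.4009552001953), (26.12359619140625, 23.803468704223633), 63.72208786010742)
holder 1558 0.11428421915378777 ((496.8489990234375, -164.5758056640625), (160.833251953125, 60.288352966308594), 87.85327911376953)
probe 127 0.16807251536296053 ((494.657470703125, -211.97802734375), (22.944366455078125, 23.328548431396484), 58.058860778808594)
stir 215 0.13982628771540404 ((498.24530029296875, -116.25932312011719), (33.52014923095703, 32.935264587402344), 88.95365142822266)
```

View pics/top_z.png

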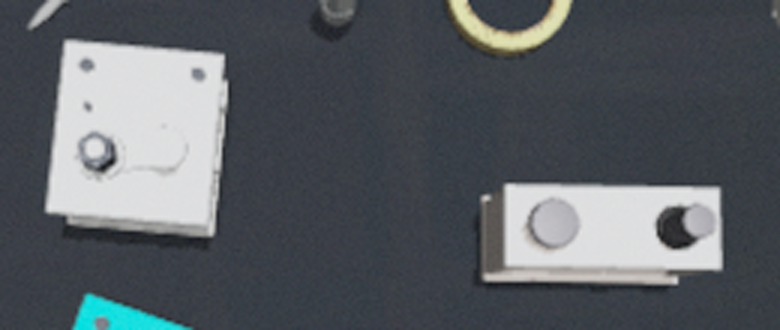

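```bash
cat >> h.py <<'E'
def togo(pos,yaw=None,s=None):
    """target TCP pos, tool-x world yaw (deg), tool down -> shift in tool axes, rotvec deg"""
    s=s or r.get_state(); T=R.from_quat(s["eef_rot"])
    sh=T.inv().apply(np.array(pos)-s["tool_pos"])
    if yaw is None:
        x=T.as_matrix()[:,0]; yaw=np.degrees(np.arctan2(x[1],x[0]))
    G=R.from_euler('z',yaw,degrees=True)*R.from_euler('x',180,degrees=True)
    return sh.round(4),(T.inv()*G).as_rotvec(degrees=True).round(2)
E
python3 - <<'E'
from h import *
s=r.get_state();M=R.from_quat(s["eef_rot"]).as_matrix();print(M.round(3), s["tool_pos"],np.degrees(np.arctan2(M[1,0],M[0,0])))
p=imaging.snapshot("wrist");Rm=cv2.Rodrigues(p["rvec"])[0];o=-Rm.T@p["tvec"].ravel()
print("cam in tool",M.T@(o-s["tool_pos"]),"\ncam axes in tool\n",(M.T@Rm.T).round(3))
print(togo([.51,.19,.30],-96))
E
```

```text
[[-0.897  0.443  0.   ]
 [ 0.443  0.897  0.   ]
 [-0.     0.    -1.   ]] [0.27678947 0.56038338 0.26376543] 153.71182195927167
cam in tool [ 0.07511935 -0.00012263 -0.12156493] 
cam axes in tool
 [[-0.001 -0.957 -0.291]
 [ 1.    -0.001 -0.   ]
 [-0.    -0.291  0.957]]
(array([-0.3731, -0.2288, -0.0363]), array([ 1.0000e-02,  1.0000e-02, -1.1028e+02]))
```

```bash
python3 - <<'E'
from h import *
print(togo([.560,.213,.25],113.6))
E
```

```text
(array([-0.4078, -0.1861,  0.0137]), array([ 1.000e-02, -0.000e+00,  4.012e+01]))
```

Call:
send_rows(
  moves=[-0.035,-0.016,0,0,0,4,-0.07,-0.032,0,0,0,8,-0.105,-0.048,0.0,0,0,12,-0.14,-0.064,0,0,0,16,-0.175,-0.08,0,0,0,20],
)

```text
clock: 1.17
tool_pos: [0.3992, 0.4097, 0.2639]
eef_rot: [0.394, 0.919, 0.0, 0.0]
contact_force: [1.2, 0.4, 0.0]
opening: 0.998
```

```bash
python3 - <<'E'
from h import *
print(r.get_state()["q"],togo([.560,.213,.25],113.6))
E
```

```text
[-0.80950838  0.61510452 -0.1164817   1.73194845  0.0937848   0.79944979
 -0.21037405] (array([-0.2534, -0.0189,  0.0139]), array([ 0.03, -0.  , 19.94]))
```

Call:
send_rows(
  moves=[-0.037,-0.003,0.003,0,0,4,-0.074,-0.006,0.006,0,0,8,-0.111,-0.009,0.009,0,0,12,-0.148,-0.012,0.012,0,0,16,-0.185,-0.014,0.014,0,0,20],
)

```text
clock: 1.58
tool_pos: [0.5172, 0.2644, 0.2499]
eef_rot: [0.549, 0.836, 0.0, -0.0]
contact_force: [0.1, 0.4, -0.7]
opening: 0.999
```

```bash
python3 - <<'E'
from h import *
print(r.get_state()["q"],togo([.560,.213,.25],113.6))
E
```

```text
[-0.5311158   0.6432517  -0.03502928  1.72343454  0.02973237  0.77512893
 -0.17297947] (array([-0.0641,  0.0189, -0.0002]), array([ 0.01, -0.01, -0.26]))
```

Call:
send_rows(
  moves=[-0.03,0.009,0,0,0,0,-0.055,0.016,0,0,0,0,-0.064,0.019,0,0,0,0,-0.064,0.019,0,0,0,0,-0.064,0.019,0,0,0,0],
  claw=-0.2,
)

```text
clock: 2.0
tool_pos: [0.5592, 0.2145, 0.2498]
eef_rot: [0.549, 0.836, 0.001, -0.001]
contact_force: [-0.5, 1.0, -0.4]
opening: 0.648
```

```bash
cat > nutlook.py <<'E'
from h import *
import sys
k=sys.argv[1]
s=r.get_state();print(s["q"].round(3),s["tool_pos"],s["opening"])
p=imaging.snapshot("wrist");cv2.imwrite(f"pics/w{k}.png",p["image"][:,:,::-1]);w=cloud(p)
for n in ["nut","bore","guide"]:
    for o in imaging.pinpoint(n,p)[:2]:
        u=np.array(o["point"])*[640,400]; z={"nut":.1315,"bore":.105,"guide":0}[n]
        print(n,round(o["score"],2),u.round(1),onplane(p,u,z).round(4))
for nm,zl,zh in [("plate",.1,.1068),("cover",.1082,.112),("nuttop",.137,.1425)]:
    m=(w[...,2]>zl)&(w[...,2]<zh)&(abs(w[...,0]-.57)<.12)&(abs(w[...,1]-.187)<.12); P=w[m]
    if len(P)<5: continue
    print(nm,m.sum(),np.median(P[:,2]),cv2.minAreaRect(P[:,:2].astype(np.float32)*1000),np.median(P,0),P.mean(0))
E
python3 nutlook.py 1
```

```text
[-0.416  0.667 -0.045  1.667  0.036  0.808 -0.068] [0.55923142 0.21451594 0.2497727 ] 0.6482528013315184
nut 0.83 [318.7 206.5] [[0.5627 0.2127 0.1315]]
nut 0.81 [58.6 86.7] [[0.3662 0.2212 0.1315]]
bore 0.91 [ 48.2 137.2] [[0.3479 0.1732 0.105 ]]
bore 0.58 [291.6 238.1] [[0.5563 0.1694 0.105 ]]
guide 0.65 [154.2 125.2] [[0.3797 0.1885 0.    ]]
guide 0.62 [319.6 195.4] [[0.5766 0.1869 0.    ]]
plate 15276 0.10553034686360996 ((545.81201171875, 189.87841796875), (120.7335205078125, 198.22039794921875), 83.45943450927734) [0.58463719 0.19584919 0.10553035] [0.5764978  0.19239558 0.10548195]
cover 1941 0.11020692784758503 ((588.8810424804688, 191.77076721191406), (94.10823822021484, 97.60948944091797), 76.05343627929688) [0.56460021 0.17797828 0.11020693] [0.56572606 0.18396742 0.11020708]
nuttop 626 0.14095076773331483 ((561.8411865234375, 212.63894653320312), (23.981555938720703, 26.53940200805664), 34.0788459777832) [0.5608791  0.21415048 0.14095077] [0.56147355 0.2133828  0.14091498]
```

View pics/w1.png

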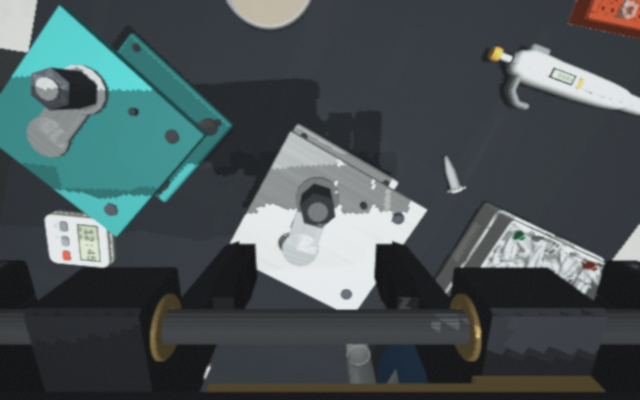

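```bash
python3 - <<'E'
from h import *
print(togo([.5613,.2130,.139],124))
E
```

```text
(array([-0.0035,  0.0014,  0.1109]), array([ 1.000e-02, -9.000e-02, -1.044e+01]))
```

Call:
send_rows(
  moves=[-0.0035,0.0014,0.02,0,0,-5,-0.0035,0.0014,0.045,0,0,-10.4,-0.0035,0.0014,0.06,0,0,-10.4,-0.0035,0.0014,0.06,0,0,-10.4,-0.0035,0.0014,0.06,0,0,-10.4],
)

```text
clock: 2.62
tool_pos: [0.5604, 0.2139, 0.1896]
eef_rot: [0.469, 0.883, 0.0, -0.001]
contact_force: [0.3, 0.1, 0.3]
opening: 0.599
```

```bash
python3 nutlook.py 2;python3 - <<'E'
from h import *
print(togo([.5613,.2130,.139],124))
E
```

```text
[-0.387  0.748 -0.093  1.716  0.096  0.684  0.064] [0.56044464 0.21392816 0.18960511] 0.5994882142192117
nut 0.56 [315.8 238. ] [[0.5621 0.2117 0.1315]]
bore 0.94 [272.  270.1] [[0.5568 0.1657 0.105 ]]
guide 0.93 [135.2  93.2] [[0.3832 0.1905 0.    ]]
guide 0.8 [314.4 213.6] [[0.5781 0.1856 0.    ]]
plate 16656 0.10554310645707257 ((545.697021484375, 189.71995544433594), (120.81224060058594, 197.9149627685547), 83.7415542602539) [0.56659943 0.20800783 0.10554311] [0.56574763 0.20310655 0.10548389]
cover 2885 0.11021708811537606 ((585.5611572265625, 184.08612060546875), (92.74773406982422, 86.27348327636719), 86.83343505859375) [0.5628065  0.17769124 0.11021709] [0.56370786 0.18397141 0.11024374]
nuttop 1059 0.1409864943816191 ((561.4859619140625, 212.47634887695312), (23.781543731689453, 27.413463592529297), 34.39183807373047) [0.55986547 0.2147499  0.14098649] [0.56089632 0.21373358 0.1408258 ]
(array([-0.0002, -0.0011,  0.0523]), array([ 0.16, -0.07, -0.02]))
```

View pics/w2.png

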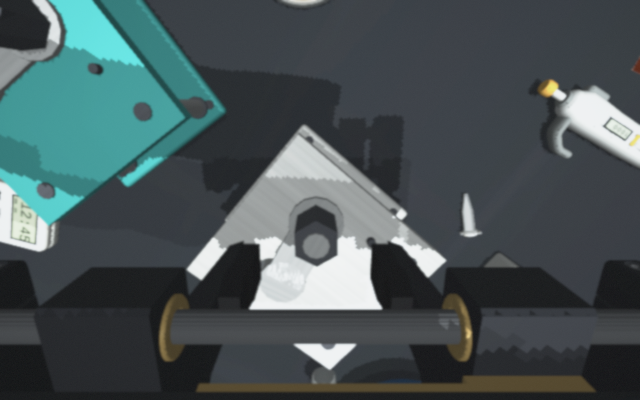

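Call:
send_rows(
  moves=[0,-0.0008,0.015,0,0,0,0,-0.0008,0.03,0,0,0,0,-0.0008,0.042,0,0,0,0,-0.0008,0.05,0,0,0,0,-0.0008,0.051,0,0,0],
)

```text
clock: 3.23
tool_pos: [0.5607, 0.2131, 0.1391]
eef_rot: [0.47, 0.883, 0.001, -0.001]
contact_force: [0.2, 0.3, 0.2]
opening: 0.602
```

Call:
send_rows(
  moves=[0,0,0,0,0,0,0,0,0,0,0,0,0,0,0,0,0,0,0,0,0,0,0,0,0,0,0,0,0,0],
  claw=1,
  grip_force=30,
)

```text
clock: 3.65
tool_pos: [0.5613, 0.2133, 0.1396]
eef_rot: [0.47, 0.883, 0.001, -0.0]
contact_force: [0.1, -0.6, 1.7]
opening: 0.271
```

```bash
python3 - <<'E'
from h import *
s=r.get_state();print(s["q"].round(3),s["tool_pos"],s["opening"],s["opening"]*88,s["contact_force"],s["moment"])
print(togo([.5613,.2130,.139],124))
E
```

```text
[-0.392  0.82  -0.083  1.749  0.109  0.575  0.053] [0.56126162 0.21334383 0.13963769] 0.27090257875170654 23.839426930150175 [ 0.07255048 -0.60860765  1.67994554] [-0.10759706  0.15601536 -0.00582415]
(array([-0.0003, -0.0002,  0.0006]), array([ 0.13, -0.07, -0.02]))
```

Call:
send_rows(
  moves=[0,0,0,0,0,-4,0,0,0,0,0,-9,0,0,0,0,0,-14,0,0,0,0,0,-19,0,0,0,0,0,-24],
)

```text
clock: 4.07
tool_pos: [0.5609, 0.213, 0.1396]
eef_rot: [0.274, 0.962, 0.001, -0.0]
contact_force: [-1.1, 0.3, -0.7]
opening: 0.268
```

Call:
send_rows(
  moves=[0,0,0,0,0,-5,0,0,0,0,0,-10,0,0,0,0,0,-15,0,0,0,0,0,-20,0,0,0,0,0,-25],
)

```text
clock: 4.48
tool_pos: [0.5607, 0.2124, 0.1397]
eef_rot: [0.058, 0.998, 0.0, -0.0]
contact_force: [-0.2, -0.9, -0.9]
opening: 0.27
```

```bash
python3 - <<'E'
from h import *
s=r.get_state();print(s["q"].round(3),s["tool_pos"],s["opening"]*88,s["contact_force"],s["moment"])
print(togo([.5613,.2132,.1395],196))
E
```

```text
[-0.26   0.834 -0.315  1.742  0.399  0.629  0.651] [0.56067515 0.21244268 0.13967222] 23.76647696288753 [-0.21666615 -0.87874798 -0.90543503] [-0.08177595  0.13813197 -0.13393439]
(array([-0.0005,  0.0008,  0.0002]), array([ 5.00e-02, -1.00e-02, -2.26e+01]))
```

Call:
send_rows(
  moves=[0,0,0,0,0,-5,0,0,0,0,0,-10,0,0,0,0,0,-15,0,0,0,0,0,-20,0,0,0,0,0,-23],
)

```text
clock: 4.9
tool_pos: [0.5607, 0.2119, 0.1397]
eef_rot: [-0.144, 0.99, 0.0, -0.0]
contact_force: [-0.0, 0.5, -0.0]
opening: 0.269
```

Call:
send_rows(
  moves=[0,0,0,0,0,0,0,0,0,0,0,0,0,0,0,0,0,0,0,0,0,0,0,0,0,0,0,0,0,0],
  claw=-0.2,
)

```text
clock: 5.32
tool_pos: [0.5607, 0.212, 0.1398]
eef_rot: [-0.144, 0.99, 0.0, -0.0]
contact_force: [0.2, -0.8, 0.5]
opening: 0.597
```

Call:
send_rows(
  moves=[0,0,-0.02,0,0,0,0,0,-0.05,0,0,0,0,0,-0.08,0,0,0,0,0,-0.11,0,0,0,0,0,-0.11,0,0,0],
)

```text
clock: 5.73
tool_pos: [0.5633, 0.2141, 0.2557]
eef_rot: [-0.144, 0.99, 0.002, 0.005]
contact_force: [0.3, 0.5, 1.0]
opening: 0.602
```

```bash
python3 nutlook.py 3; python3 - <<'E'
from h import *
p=imaging.snapshot("top");w=cloud(p)
im=p["image"][140:250,220:480,::-1]; cv2.imwrite("pics/top_z2.png",cv2.resize(im,None,fx=3,fy=3,interpolation=cv2.INTER_CUBIC))
E
```

```text
[-0.15   0.7   -0.513  1.645  0.418  0.897  1.036] [0.56332622 0.21408085 0.2556836 ] 0.6023331036393285
nut 0.75 [313.9 197.5] [[0.5627 0.2131 0.1315]]
bore 0.92 [263.1 163.5] [[0.5543 0.167  0.105 ]]
bore 0.5 [314.2 196.8] [[0.5699 0.2154 0.105 ]]
guide 0.83 [287.5 171.9] [[0.5808 0.1866 0.    ]]
plate 16513 0.10554793032659643 ((545.9751586914062, 189.99362182617188), (120.40623474121094, 198.61636352539062), 83.50333404541016) [0.56706846 0.17833725 0.10554793] [0.56889134 0.18239034 0.10550353]
cover 1950 0.11025900082650814 ((603.4860229492188, 201.77841186523438), (76.52951049804688, 115.9638671875), 47.75067138671875) [0.59644007 0.20364335 0.110259  ] [0.59102786 0.20469866 0.11025607]
nuttop 621 0.14104332412371198 ((561.686279296875, 212.11900329589844), (26.968778610229492, 23.718929290771484), 16.384660720825195) [0.55958996 0.21154824 0.14104332] [0.56065423 0.21187852 0.140976  ]
```

View pics/w3.png

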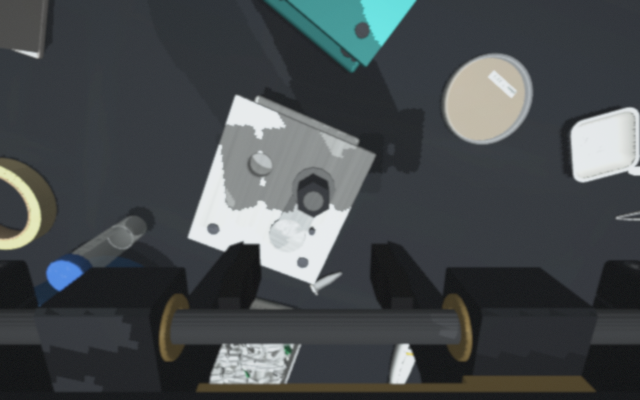

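```bash
python3 - <<'E'
from h import *
im=cv2.imread("pics/w3.png"); c=im[130:200,225:300]; cv2.imwrite("pics/w3z.png",cv2.resize(c,None,fx=8,fy=8,interpolation=cv2.INTER_CUBIC))
p=imaging.snapshot("wrist"); w=cloud(p)
print(r.get_state()["tool_pos"])
# depth-based: pixels near bore with z<.1
m=(np.hypot(w[...,0]-.5553,w[...,1]-.1655)<.022); low=m&(w[...,2]<.098)
m2=np.zeros((400,640),np.uint8); m2[140:190,235:290]=(w[140:190,235:290,2]<.100)|np.isnan(w[140:190,235:290,2])
n,l,st,ce=cv2.connectedComponentsWithStats(m2)
for i in range(1,n):
    if st[i,4]>20:
        cs,_=cv2.findContours((l==i).astype(np.uint8),cv2.RETR_EXTERNAL,cv2.CHAIN_APPROX_NONE); 
        print(st[i],ce[i],onplane(p,ce[i],.105))
        if len(cs[0])>5: e=cv2.fitEllipse(cs[0]);print(e,onplane(p,e[0],.105))
# plate outline fit
q=(w[...,2]>.1035)&(w[...,2]<.1075)&(abs(w[...,0]-.577)<.075)&(abs(w[...,1]-.187)<.075)
mm=q.astype(np.uint8); cs,_=cv2.findContours(mm,cv2.RETR_EXTERNAL,cv2.CHAIN_APPROX_NONE); k=max(cs,key=cv2.contourArea)[:,0]
P=onplane(p,k.astype(float),.105)[:,:2]*1000; print(cv2.minAreaRect(P.astype(np.float32)))
E
```

```text
[0.56002361 0.21146477 0.24837071]
[250 162  24  23 422] [261.79620853 172.96445498] [[0.55559744 0.16485525 0.105     ]]
((261.80438232421875, 172.9747772216797), (21.26235580444336, 23.418176651000977), 123.88037109375) [[0.55560384 0.16486363 0.105     ]]
((579.0567016601562, 186.24728393554688), (120.26220703125, 130.56570434570312), 83.56099700927734)
```

View pics/w3z.png

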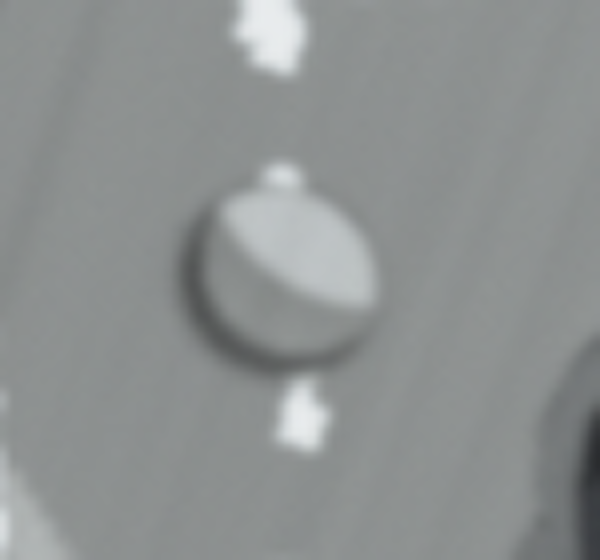

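View pics/top_z2.png

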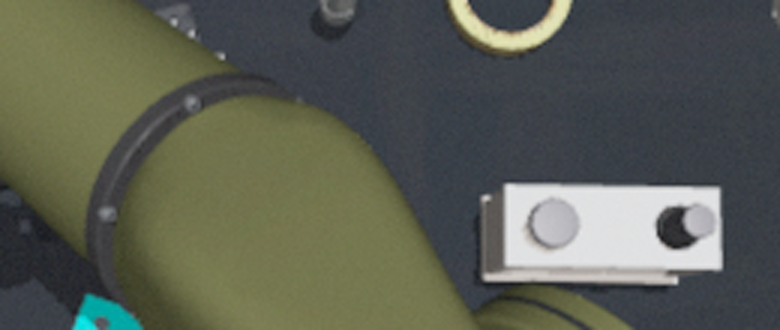

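```bash
python3 - <<'E'
from h import *
print(togo([.4955,-.212,.28],90))
E
```

```text
(array([ 0.1827, -0.3875, -0.0309]), array([-1.7000e-01, -9.0000e-02,  1.0657e+02]))
```

Call:
send_rows(
  moves=[0.01,-0.025,-0.006,0,0,6,0.024,-0.05,-0.012,0,0,12,0.038,-0.08,-0.018,0,0,18,0.052,-0.11,-0.024,0,0,25,0.066,-0.14,-0.03,0,0,32],
)

```text
clock: 6.45
tool_pos: [0.5358, 0.057, 0.2778]
eef_rot: [0.137, 0.991, -0.001, -0.002]
contact_force: [0.8, 0.8, -0.2]
opening: 0.598
```

```bash
python3 - <<'E'
from h import *
print(togo([.4955,-.212,.28],90))
E
```

```text
(array([-0.0343, -0.2699, -0.0016]), array([-0.3 , -0.1 , 74.25]))
```

Call:
send_rows(
  moves=[-0.004,-0.03,0,0,0,6,-0.008,-0.06,0,0,0,13,-0.012,-0.09,0,0,0,20,-0.016,-0.12,0,0,0,27,-0.02,-0.15,0,0,0,34],
)

```text
clock: 6.87
tool_pos: [0.5134, -0.0942, 0.2773]
eef_rot: [0.423, 0.906, -0.002, -0.003]
contact_force: [0.8, -0.3, 0.3]
opening: 0.6
```

```bash
python3 - <<'E'
from h import *
print(togo([.4955,-.212,.28],90))
E
```

```text
(array([-0.0789, -0.0893, -0.0025]), array([-0.4 , -0.05, 39.91]))
```

Call:
send_rows(
  moves=[-0.02,-0.025,-0.002,-0.1,0,7,-0.04,-0.05,-0.002,-0.2,0,14,-0.06,-0.07,-0.002,-0.3,0,21,-0.074,-0.084,-0.002,-0.4,0,28,-0.079,-0.089,-0.002,-0.4,0,34],
)

```text
clock: 7.28
tool_pos: [0.4941, -0.2162, 0.2785]
eef_rot: [0.674, 0.739, -0.001, -0.001]
contact_force: [-0.6, 0.2, -0.7]
opening: 0.598
```

Call:
send_rows(
  moves=[0,0,0,0,0,3,0,0,0,0,0,6,0,0,0,0,0,6,0,0,0,0,0,6,0,0,0,0,0,6],
)

```text
clock: 7.7
tool_pos: [0.494, -0.2158, 0.278]
eef_rot: [0.711, 0.703, -0.001, -0.001]
contact_force: [-0.2, 0.1, -0.1]
opening: 0.601
```

```bash
cat > plook.py <<'E'
from h import *
import sys
k=sys.argv[1]
s=r.get_state();print(s["q"].round(3),s["tool_pos"],s["opening"])
for cam in ["wrist","top"]:
    p=imaging.snapshot(cam);cv2.imwrite(f"pics/{cam}{k}.png",p["image"][:,:,::-1]);w=cloud(p)
    for nm,zl,zh in [("holder",.111,.1165),("flange",.1178,.1225),("stir",.138,.1435),("htop",.167,.173)]:
        m=(w[...,2]>zl)&(w[...,2]<zh)&(abs(w[...,0]-.497)<.08)&(abs(w[...,1]+.1645)<.11)
        if nm in("flange","htop"): m&=np.hypot(w[...,0]-.495,w[...,1]+.212)<.03
        P=w[m]
        if len(P)<8: print(cam,nm,len(P)); continue
        print(cam,nm,m.sum(),np.median(P[:,2]).round(4),cv2.minAreaRect(P[:,:2].astype(np.float32)*1000),P.mean(0).round(4),"circ",cv2.minEnclosingCircle(P[:,:2].astype(np.float32)*1000))
print(togo([.4955,-.212,.153],90))
E
python3 plook.py 4
```

```text
[ 0.34   0.555 -0.023  1.811  0.019  0.779  0.295] [ 0.49401356 -0.21575679  0.27799516] 0.6014278871458255
wrist holder 9542 0.1155 ((498.83123779296875, -165.96148681640625), (160.58457946777344, 60.18997573852539), 87.61858367919922) [ 0.4991 -0.1589  0.1155] circ ((498.3558349609375, -166.24049377441406), 85.0931625366211)
wrist flange 401 0.1205 ((496.4699401855469, -209.39401245117188), (33.01744842529297, 25.383928298950195), 2.2934646606445312) [ 0.4967 -0.2065  0.1205] circ ((496.66595458984375, -213.46115112304688), 16.859100341796875)
wrist stir 2040 0.1414 ((501.6625671386719, -155.85775756835938), (34.98074722290039, 111.80079650878906), 1.0815808773040771) [ 0.5006 -0.1198  0.1414] circ ((492.7512512207031, -156.0718994140625), 56.509239196777344)
wrist htop 813 0.1704 ((496.6128845214844, -213.2948760986328), (23.110361099243164, 24.00059700012207), 89.39348602294922) [ 0.4968 -0.2128  0.1703] circ ((496.8038635253906, -213.62432861328125), 12.198962211608887)
top holder 1304 0.114 ((496.9723815917969, -164.38461303710938), (160.70834350585938, 60.42817687988281), 87.92713165283203) [ 0.4961 -0.1618  0.114 ] circ ((496.88543701171875, -164.3576202392578), 84.9332504272461)
top flange 59 0.1195 ((494.008544921875, -208.41897583007812), (45.18913269042969, 32.5588264465332), 54.22446823120117) [ 0.4917 -0.2049  0.1197] circ ((487.87481689453125, -203.99917602539062), 24.218660354614258)
top stir 186 0.1402 ((497.4876708984375, -154.6014404296875), (110.237060546875, 32.82340621948242), 89.10449981689453) [ 0.4978 -0.1201  0.1404] circ ((491.635986328125, -154.54226684570312), 55.53704833984375)
top htop 87 0.1695 ((494.91571044921875, -211.6733856201172), (21.90570831298828, 21.88948631286621), 19.950809478759766) [ 0.4947 -0.2118  0.1695] circ ((495.27117919921875, -211.98040771484375), 11.8068265914917)
(array([0.004 , 0.0017, 0.1253]), array([-0.18,  0.03, -0.69]))
```

View pics/wrist4.png

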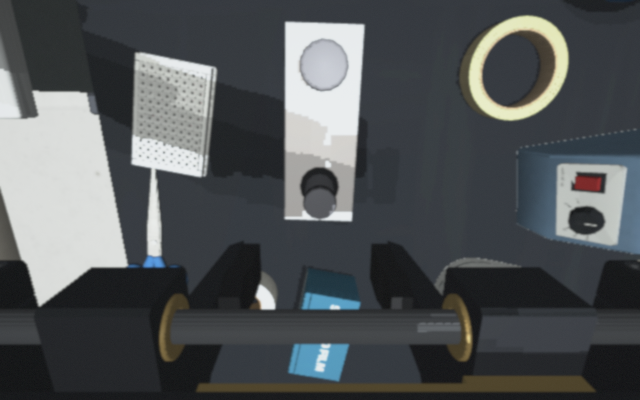

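```bash
python3 - <<'E'
from h import *
print(togo([.4965,-.2133,.153],90))
E
```

```text
(array([0.0027, 0.0028, 0.1253]), array([-0.18,  0.03, -0.69]))
```

Call:
send_rows(
  moves=[0.0027,0.0028,0.02,-0.18,0,-0.7,0.0027,0.0028,0.045,-0.18,0,-0.7,0.0027,0.0028,0.065,-0.18,0,-0.7,0.0027,0.0028,0.075,-0.18,0,-0.7,0.0027,0.0028,0.075,-0.18,0,-0.7],
)

```text
clock: 8.22
tool_pos: [0.4955, -0.2127, 0.2013]
eef_rot: [0.707, 0.707, -0.001, -0.002]
contact_force: [-0.6, -0.8, 1.1]
opening: 0.599
```

```bash
python3 - <<'E'
from h import *
print(r.get_state()["tool_pos"],togo([.4965,-.2133,.153],90))
E
```

```text
[ 0.49547866 -0.21265499  0.20132764] (array([-0.0007,  0.0012,  0.0483]), array([-0.24, -0.06,  0.06]))
```

Call:
send_rows(
  moves=[-0.0007,0.0012,0.015,-0.2,0,0,-0.0007,0.0012,0.03,-0.2,0,0,-0.0007,0.0012,0.042,-0.2,0,0,-0.0007,0.0012,0.048,-0.2,0,0,-0.0007,0.0012,0.048,-0.2,0,0],
)

```text
clock: 8.63
tool_pos: [0.4965, -0.2132, 0.1531]
eef_rot: [0.707, 0.708, 0.0, -0.001]
contact_force: [-1.3, 0.2, -0.0]
opening: 0.6
```

```bash
python3 plook.py 5
```

```text
[ 0.336  0.744 -0.025  1.923  0.035  0.476  0.287] [ 0.49647438 -0.21322223  0.15312064] 0.599776857472931
wrist holder 24216 0.1155 ((498.5085144042969, -171.84368896484375), (149.49639892578125, 60.3974494934082), 87.60868835449219) [ 0.4986 -0.1651  0.1155] circ ((498.7607421875, -171.81520080566406), 80.11225128173828)
wrist flange 1203 0.1204 ((499.74188232421875, -209.78952026367188), (25.8055419921875, 39.37071990966797), 87.97489929199219) [ 0.4968 -0.2061  0.1204] circ ((499.61907958984375, -213.26414489746094), 19.692564010620117)
wrist stir 8048 0.1415 ((495.7696228027344, -163.52243041992188), (80.76963806152344, 117.89107513427734), 1.0490965843200684) [ 0.5002 -0.1277  0.1414] circ ((495.2688903808594, -165.51596069335938), 62.84958267211914)
wrist htop 1597 0.1703 ((495.3697509765625, -206.68211364746094), (11.249783515930176, 58.7950553894043), 89.59041595458984) [ 0.4953 -0.2064  0.1701] circ ((495.370849609375, -206.51516723632812), 29.43712615966797)
top holder 1098 0.1141 ((497.1598205566406, -154.32017517089844), (140.3870391845703, 60.159820556640625), 87.69544219970703) [ 0.4971 -0.1494  0.114 ] circ ((498.9395446777344, -153.9381866455078), 74.4535140991211)
top flange 41 0.1192 ((494.43377685546875, -205.6923370361328), (36.07380294799805, 40.51514434814453), 79.00924682617188) [ 0.4937 -0.2028  0.1193] circ ((495.8841857910156, -205.47183227539062), 23.193349838256836)
top stir 188 0.1402 ((497.6220703125, -151.97357177734375), (67.7385482788086, 105.65339660644531), 3.035472869873047) [ 0.4984 -0.1221  0.1404] circ ((499.3291320800781, -156.4241485595703), 57.372825622558594)
top htop 8 0.1705 ((505.70697021484375, -205.55364990234375), (1.6208891868591309, 35.6297492980957), 89.67952728271484) [ 0.4987 -0.2053  0.1701] circ ((505.70849609375, -205.277099609375), 17.82297134399414)
(array([ 0.0015, -0.0016,  0.0012]), array([ 0.04, -0.04,  0.05]))
```

View pics/wrist5.png

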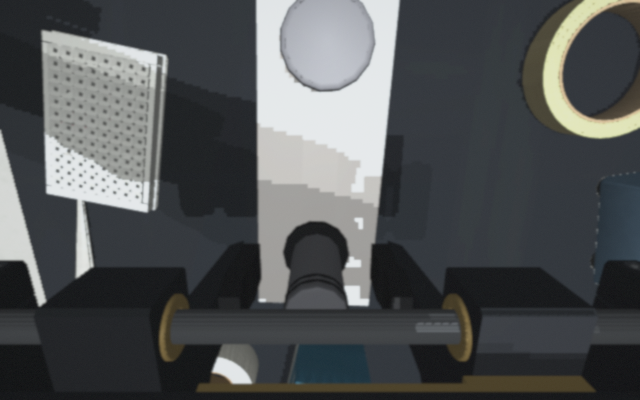

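Call:
send_rows(
  moves=[0,0,0,0,0,0,0,0,0,0,0,0,0,0,0,0,0,0,0,0,0,0,0,0,0,0,0,0,0,0],
  claw=1,
  grip_force=30,
)

```text
clock: 9.15
tool_pos: [0.4972, -0.2136, 0.1545]
eef_rot: [0.707, 0.707, 0.001, 0.0]
contact_force: [-0.0, -0.5, 2.2]
opening: 0.262
```

Call:
send_rows(
  moves=[0,0,-0.005,0,0,0,0,0,-0.015,0,0,0,0,0,-0.03,0,0,0,0,0,-0.045,0,0,0,0,0,-0.06,0,0,0],
)

```text
clock: 9.57
tool_pos: [0.497, -0.2136, 0.2158]
eef_rot: [0.707, 0.707, 0.001, 0.0]
contact_force: [0.2, 0.7, -1.2]
opening: 0.265
```

```bash
python3 - <<'E'
from h import *
s=r.get_state();print(s["q"].round(3),s["tool_pos"],s["opening"]*88,s["contact_force"],s["moment"])
print(togo([.4965,-.2133,.30],90))
p=imaging.snapshot("scene");cv2.imwrite("pics/s6.png",cv2.resize(p["image"][200:330,340:480,::-1],None,fx=4,fy=4))
E
```

```text
[ 0.338  0.644 -0.028  1.876  0.028  0.621  0.294] [ 0.49698885 -0.21357253  0.21579977] 23.29289229440421 [ 0.19953724  0.74390935 -1.2283544 ] [-0.08696665  0.06806272 -0.00927573]
(array([ 0.0003, -0.0004, -0.0842]), array([ 0.06, -0.03,  0.05]))
```

View pics/s6.png

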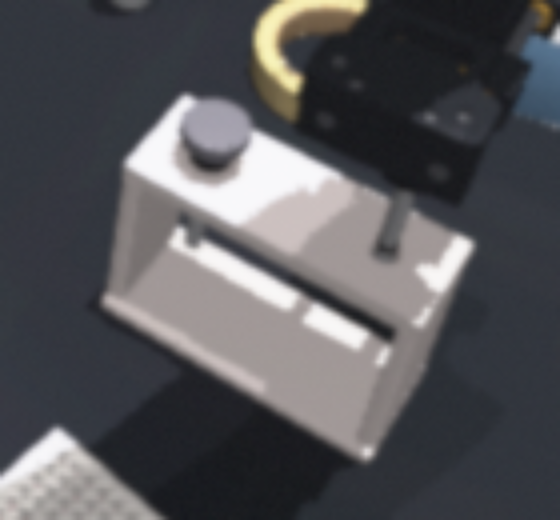

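Call:
send_rows(
  moves=[0,0,-0.02,0,0,0,0,0,-0.045,0,0,0,0,0,-0.07,0,0,0,0,0,-0.09,0,0,0,0,0,-0.095,0,0,0],
)

```text
clock: 10.03
tool_pos: [0.4993, -0.2147, 0.3168]
eef_rot: [0.707, 0.707, 0.003, 0.005]
contact_force: [-0.6, -0.7, -1.4]
opening: 0.266
```

```bash
cat > rod.py <<'E'
from h import *
import sys
k=sys.argv[1]
for cam in ["scene","wrist","top"]:
    p=imaging.snapshot(cam);cv2.imwrite(f"pics/{cam}{k}.png",p["image"][:,:,::-1])
    s=r.get_state();c=s["tool_pos"]
    w=cloud(p); d=np.hypot(w[...,0]-c[0],w[...,1]-c[1])
    m=(d<.02)&(w[...,2]<c[2]-.045)&(w[...,2]>c[2]-.15); print(cam,c,m.sum())
    if m.sum()>20:
        P=w[m]
        for z0 in np.arange(-.145,-.04,.015):
            q=P[(P[:,2]-c[2]>z0)&(P[:,2]-c[2]<z0+.015)]
            if len(q)>3: print(z0.round(3),len(q),(q.mean(0)-c).round(4),(q[:,:2].min(0)-c[:2]).round(4),(q[:,:2].max(0)-c[:2]).round(4))
    for n in ["tip","mark"]:
        for o in imaging.pinpoint(n,p)[:1]: print(n,o["score"],np.array(o["point"])*[640,400], "expect",proj(p,c-[0,0,{"tip":.1395,"mark":.0945}[n]]))
E
python3 rod.py 7; python3 -c "
from h import *
print(togo([.5556,.16485,.31],90))"
```

```text
scene [ 0.49901746 -0.21458785  0.31599787] 218
-0.145 17 [-0.0033  0.0008 -0.1343] [-0.0049 -0.0031] [-0.0006  0.0056]
-0.13 35 [-0.0035  0.0007 -0.1224] [-0.0055 -0.0036] [-0.0001  0.0056]
-0.115 35 [-0.0033  0.001  -0.1073] [-0.0056 -0.0035] [0.0016 0.0066]
-0.1 40 [-0.0038  0.0009 -0.0922] [-0.0064 -0.0037] [-0.      0.0063]
-0.085 38 [-0.004   0.0011 -0.0773] [-0.0067 -0.0034] [-0.0015  0.006 ]
-0.07 39 [-0.0042  0.0008 -0.0625] [-0.0066 -0.0033] [-0.0009  0.0059]
-0.055 14 [-0.0049  0.0014 -0.0525] [-0.0073 -0.0029] [-0.0037  0.0051]
tip 0.64 [444.288 241.2  ] expect [[445.08422762 240.3859935 ]]
mark 0.59 [449.792 225.4  ] expect [[450.91554758 223.25730089]]
wrist [ 0.49712843 -0.21377365  0.31231186] 382
-0.145 28 [ 0.0008  0.003  -0.1332] [-0.004  -0.0003] [0.0056 0.0044]
-0.13 66 [ 0.0007  0.0031 -0.1223] [-0.0039 -0.0001] [0.0055 0.0047]
-0.115 80 [ 0.001   0.0032 -0.1075] [-0.0037 -0.0007] [0.0058 0.0046]
-0.1 104 [ 0.0009  0.0032 -0.0916] [-0.0041 -0.002 ] [0.0061 0.005 ]
-0.085 102 [ 0.0007  0.0034 -0.0782] [-0.004   0.0003] [0.0052 0.0047]
tip 0.72 [314.176 196.2  ] expect [[313.9547192  193.93242874]]
mark 0.65 [314.816 214.92 ] expect [[314.0752674  212.02606962]]
top [ 0.49717598 -0.21380568  0.3120248 ] 51
-0.145 8 [-0.0034  0.0043 -0.1352] [-0.0065  0.0017] [0.0005 0.0059]
-0.13 10 [-0.0024  0.0051 -0.1227] [-0.0058  0.0036] [0.0016 0.0062]
-0.115 12 [-0.0033  0.0042 -0.1084] [-0.0068  0.0014] [0.0017 0.0054]
-0.1 15 [-0.0027  0.0042 -0.092 ] [-0.0065 -0.003 ] [0.0024 0.0069]
-0.085 6 [-0.0029  0.0051 -0.0799] [-0.0053  0.0041] [0.0009 0.0059]
tip 0.49 [456.   214.32] expect [[454.31101153 212.26417481]]
mark 0.58 [459.584 209.28 ] expect [[461.37826781 210.0448042 ]]
(array([0.3787, 0.0584, 0.0024]), array([0.22, 0.03, 0.04]))
```

View pics/wrist7.png

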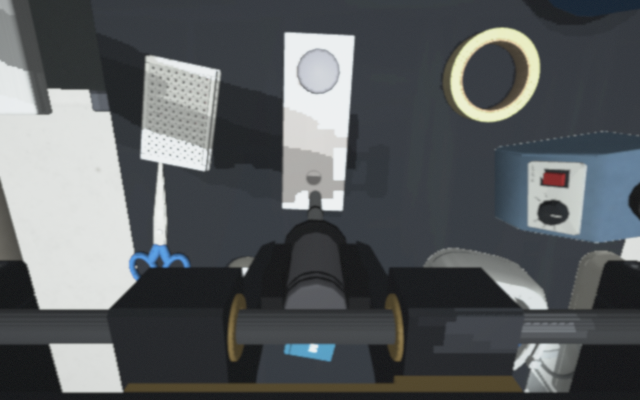

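View pics/scene7.png

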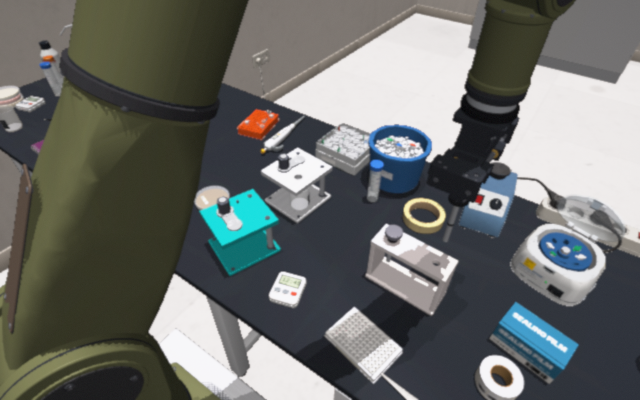

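Call:
send_rows(
  moves=[0.02,0.003,0,0,0,0,0.05,0.008,0,0,0,0,0.085,0.013,0,0,0,0,0.12,0.0185,0,0,0,0,0.155,0.024,0,0,0,0],
)

```text
clock: 10.9
tool_pos: [0.5212, -0.0575, 0.312]
eef_rot: [0.707, 0.707, 0.001, 0.001]
contact_force: [0.4, 0.1, -0.8]
opening: 0.262
```

```bash
python3 -c "
from h import *
print(togo([.5549,.1652,.31],90))"
```

```text
(array([0.2227, 0.0337, 0.002 ]), array([0.17, 0.03, 0.  ]))
```

Call:
send_rows(
  moves=[0.035,0.0055,0,0,0,0,0.07,0.011,0,0,0,0,0.105,0.016,0,0,0,0,0.135,0.0205,0,0,0,0,0.16,0.024,0,0,0,0],
)

```text
clock: 11.32
tool_pos: [0.5451, 0.1057, 0.3114]
eef_rot: [0.706, 0.708, 0.001, 0.001]
contact_force: [0.7, -0.7, -0.9]
opening: 0.261
```

```bash
python3 -c "
from h import *
print(togo([.5549,.1652,.31],90))"
```

```text
(array([0.0595, 0.01  , 0.0015]), array([ 0.13, -0.03,  0.15]))
```

Call:
send_rows(
  moves=[0.02,0.003,0,0.1,0,0.1,0.04,0.006,0,0.1,0,0.1,0.052,0.009,0,0.1,0,0.1,0.058,0.01,0,0.1,0,0.1,0.0595,0.01,0,0.1,0,0.1],
)

```text
clock: 11.73
tool_pos: [0.555, 0.1659, 0.3111]
eef_rot: [0.706, 0.708, 0.0, -0.0]
contact_force: [-0.1, 0.6, -1.8]
opening: 0.265
```

Call:
send_rows(
  moves=[0,0,0.008,0,0,0,0,0,0.018,0,0,0,0,0,0.028,0,0,0,0,0,0.034,0,0,0,0,0,0.036,0,0,0],
)

```text
clock: 12.15
tool_pos: [0.554, 0.1647, 0.2732]
eef_rot: [0.707, 0.707, -0.002, -0.001]
contact_force: [0.1, 0.1, -0.5]
opening: 0.261
```

Call:
send_rows(
  moves=[0,0,0,0,0,0,0,0,0,0,0,0,0,0,0,0,0,0,0,0,0,0,0,0,0,0,0,0,0,0],
)

```text
clock: 12.57
tool_pos: [0.5543, 0.1649, 0.2736]
eef_rot: [0.707, 0.707, -0.001, -0.0]
contact_force: [-0.5, -1.0, -2.0]
opening: 0.264
```

```bash
python3 rod.py 8; python3 - <<'E'
from h import *
print(togo([.5549,.1652,.27],90))
p=imaging.snapshot("wrist")
i=p["image"][130:260,230:400,::-1];cv2.imwrite("pics/w8z.png",cv2.resize(i,None,fx=4,fy=4,interpolation=cv2.INTER_CUBIC))
w=cloud(p)
print(proj(p,[[.5556,.16485,.105]]))
# rod edge columns per row via depth
for row in range(150,250,5):
    z=w[row,250:380,2]; dd=p["depth"][row,250:380]
    x=np.where((z>.115)&(np.hypot(w[row,250:380,0]-.555,w[row,250:380,1]-.165)<.02))[0]+250
    if len(x): print(row,x.min(),x.max(),z[x-250].mean().round(3))
E
```

```text
scene [0.5542433  0.16486525 0.27357086] 138
-0.145 12 [-0.005  -0.0004 -0.1356] [-0.0089 -0.0034] [-0.0011  0.0034]
-0.13 21 [-0.0047 -0.0009 -0.1233] [-0.0075 -0.0034] [-0.0008  0.0024]
-0.115 25 [-0.0045 -0.0007 -0.1071] [-0.0083 -0.0032] [0.0004 0.006 ]
-0.1 25 [-0.005  -0.0002 -0.0922] [-0.0082 -0.0048] [0.0022 0.0051]
-0.085 20 [-0.0051 -0.0002 -0.0776] [-0.0068 -0.0038] [-0.0028  0.0038]
-0.07 23 [-0.0048 -0.0007 -0.0631] [-0.0082 -0.0038] [-0.0012  0.0029]
-0.055 12 [-0.0047 -0.0011 -0.0514] [-0.0074 -0.0036] [-0.0015  0.003 ]
tip 0.63 [296.576 169.68 ] expect [[297.71506337 167.18605157]]
mark 0.9 [294.016 153.92 ] expect [[297.08037434 151.71859356]]
wrist [0.5541012  0.16480807 0.27337936] 384
-0.145 31 [-0.0006  0.0029 -0.1338] [-0.0054  0.    ] [0.0042 0.0044]
-0.13 66 [-0.0006  0.0031 -0.1227] [-0.0053 -0.    ] [0.0041 0.0045]
-0.115 83 [-0.0002  0.0033 -0.1076] [-0.0049 -0.0009] [0.0046 0.0048]
-0.1 107 [-0.0003  0.0033 -0.0914] [-0.0052 -0.0018] [0.005 0.005]
-0.085 95 [-0.0002  0.0036 -0.0783] [-0.005   0.0007] [0.0041 0.0047]
tip 0.86 [314.304 196.32 ] expect [[315.74849493 194.40645924]]
mark 0.8 [315.584 214.92 ] expect [[315.69025809 212.62259226]]
top [0.55405994 0.16474556 0.27325498] 0
(array([0.0004, 0.0008, 0.0032]), array([-0.17,  0.06,  0.05]))
[[317.65037876 185.38056328]]
195 310 321 0.147
200 309 321 0.16
205 309 321 0.172
210 308 322 0.183
215 308 323 0.192
220 307 325 0.237
225 296 335 0.239
230 291 340 0.239
235 287 343 0.241
240 285 346 0.244
245 280 356 0.251
```

View pics/w8z.png

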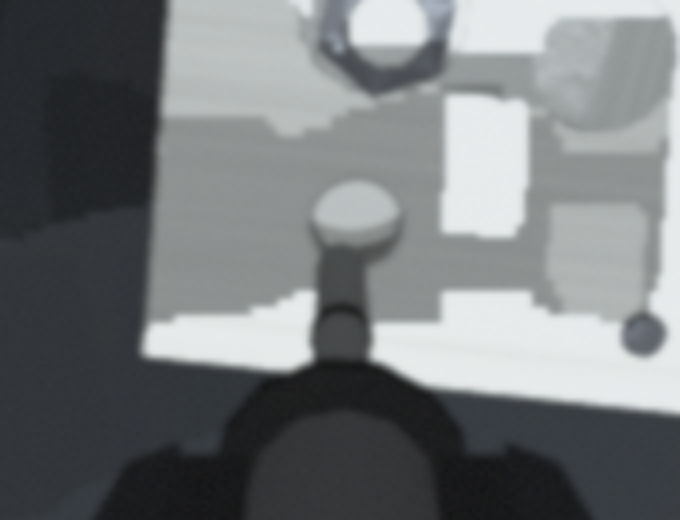

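View pics/scene8.png

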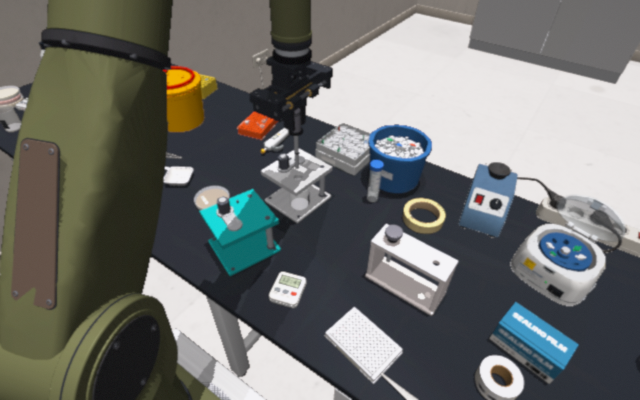

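```bash
cat > bore.py <<'E'
from h import *
from scipy.optimize import least_squares
p=imaging.snapshot("wrist"); w=cloud(p); s=r.get_state(); c=s["tool_pos"];print(c)
P=w[(w[...,2]>.1385)&(w[...,2]<.145)&(np.hypot(w[...,0]-.561,w[...,1]-.2125)<.03)]
print("nuttop",len(P),cv2.minAreaRect((P[:,:2]*1000).astype(np.float32)) if len(P)>5 else None)
q=((w[...,2]>.102)&(w[...,2]<.108)&(abs(w[...,0]-.577)<.075)&(abs(w[...,1]-.187)<.075)).astype(np.uint8)
cs,_=cv2.findContours(q,cv2.RETR_EXTERNAL,cv2.CHAIN_APPROX_NONE);k=max(cs,key=cv2.contourArea)[:,0]
print("plate",cv2.minAreaRect((onplane(p,k.astype(float),.105)[:,:2]*1000).astype(np.float32)))
# hole edge points: boundary between plate pixels and pixels deeper, near bore
z=w[...,2]; plate=(z>.1)&(z<.109); low=(z<.1)
near=np.zeros_like(plate); u=proj(p,[.5556,.16485,.105])[0].astype(int); near[u[1]-20:u[1]+25,u[0]-25:u[0]+25]=1
E=[]
for v,x in zip(*np.where(low&near)):
    for dv,du in((0,1),(0,-1),(1,0),(-1,0)):
        if plate[v+dv,x+du]: E.append([x+du/2,v+dv/2])
E=onplane(p,np.array(E),.105)[:,:2]*1000
f=lambda a:np.hypot(E[:,0]-a[0],E[:,1]-a[1])-a[2]
so=least_squares(f,[555.6,164.9,10],loss='soft_l1',f_scale=.5); print("bore fit",len(E),so.x,np.std(so.fun),E.min(0),E.max(0))
f2=lambda a:np.hypot(E[:,0]-a[0],E[:,1]-a[1])-11
so=least_squares(f2,[555.6,164.9],loss='soft_l1'); print("bore fit r11",so.x)
# rod axis in wrist coords: fit cylinder radius 5
m=(np.hypot(w[...,0]-c[0],w[...,1]-c[1])<.014)&(z<c[2]-.05)&(z>max(c[2]-.137,.108)); Q=w[m]
g=lambda a:np.hypot(Q[:,0]-a[0]-a[2]*(Q[:,2]-c[2]),Q[:,1]-a[1]-a[3]*(Q[:,2]-c[2]))*1000-5
so=least_squares(g,[c[0],c[1],0,0],loss='soft_l1',x_scale=[.001,.001,.01,.01]);a=so.x
print("rod",len(Q),"tip",(a[:2]+a[2:]*-.1395)*1000,"mark",(a[:2]+a[2:]*-.0945)*1000,"slope",a[2:],np.std(so.fun))
E
python3 bore.py
```

```text
[0.55402839 0.16477555 0.27319259]
nuttop 878 ((561.94189453125, 212.1404266357422), (23.743743896484375, 26.929710388183594), 46.085426330566406)
plate ((579.3447265625, 186.0078125), (120.21065521240234, 130.25753784179688), 83.5509033203125)
bore fit 70 [556.60206417 165.24727468   9.57726873] 0.2676412585316434 [546.51944863 156.36962191] [566.2108184  174.78506068]
bore fit r11 [556.26968557 163.84997003]
rod 383 tip [553.45006509 163.89138042] mark [553.5957809  164.06486864] slope [0.00323813 0.00385529] 0.2476996000036483
```

```bash
python3 -c "
from h import *
print(togo([.5570,.1655,.27],90))"
```

```text
(array([0.0007, 0.003 , 0.0032]), array([-0.18,  0.06,  0.05]))
```

Call:
send_rows(
  moves=[0.0004,0.0015,0.001,-0.1,0,0,0.0007,0.003,0.002,-0.2,0,0,0.0007,0.003,0.002,-0.2,0,0,0.0007,0.003,0.002,-0.2,0,0,0.0007,0.003,0.002,-0.2,0,0],
)

```text
clock: 13.53
tool_pos: [0.557, 0.1654, 0.2711]
eef_rot: [0.707, 0.707, -0.0, 0.001]
contact_force: [0.2, -0.9, -1.5]
opening: 0.262
```

```bash
python3 bore.py; python3 bore.py; python3 -c "
from h import *
print(togo([.5570,.1655,.27],90))"
```

```text
[0.55701514 0.16541609 0.27115786]
nuttop 902 ((562.0730590820312, 212.1845245361328), (26.738842010498047, 24.08794593811035), 17.676740646362305)
plate ((579.34521484375, 186.014892578125), (120.1994400024414, 130.2530059814453), 83.54985809326172)
bore fit 68 [556.71627955 165.14114702   9.485175  ] 0.2745147558578983 [546.56048138 157.64493623] [566.11302756 174.13379272]
bore fit r11 [556.80298966 163.51558554]
rod 381 tip [556.86287204 164.57359275] mark [556.90650941 164.77117091] slope [0.00096972 0.00439063] 0.2452328297760514
[0.55702478 0.16544332 0.27122499]
nuttop 900 ((562.0879516601562, 212.1293182373047), (24.0102596282959, 26.801982879638672), 49.51357650756836)
plate ((579.3357543945312, 186.01171875), (120.21592712402344, 130.25473022460938), 83.54804229736328)
bore fit 66 [556.69595063 165.12430105   9.51671168] 0.2805037606696543 [546.55616145 157.63903191] [566.1288945  174.12614709]
bore fit r11 [556.76159651 163.54243273]
rod 383 tip [556.85108807 164.54052769] mark [556.91574313 164.74107773] slope [0.00143678 0.00445667] 0.2328983022873038
(array([ 0.0001, -0.    ,  0.0012]), array([0.02, 0.06, 0.05]))
```

Call:
send_rows(
  moves=[0.0002,0,0.004,0,0,0,0.0002,0,0.01,0,0,0,0.0002,0,0.016,0,0,0,0.0002,0,0.02,0,0,0,0.0002,0,0.022,0,0,0],
)

```text
clock: 14.05
tool_pos: [0.5565, 0.1654, 0.2481]
eef_rot: [0.707, 0.707, -0.001, 0.0]
contact_force: [-0.5, 0.7, -1.5]
opening: 0.264
```

```bash
python3 bore.py; python3 -c "
from h import *
print(r.get_state()['contact_force'],togo([.5570,.1656,.1995],90))"
```

```text
[0.55650283 0.16540484 0.24803532]
nuttop 1061 ((562.1152954101562, 212.42398071289062), (26.84488296508789, 23.98492431640625), 78.1832275390625)
plate ((579.3251342773438, 186.00161743164062), (120.22032928466797, 130.28599548339844), 83.53777313232422)
bore fit 73 [556.59276957 165.26729326   9.5510726 ] 0.2600509395583223 [546.54779762 158.17758823] [566.3028085  174.37684402]
bore fit r11 [556.57038311 163.68249056]
rod 382 tip [556.08822793 164.49157027] mark [556.21656387 164.68720824] slope [0.00285191 0.00434751] 0.25236441522808856
[ 0.36972907  0.776413   -0.83623043] (array([0.0003, 0.0006, 0.0485]), array([-0.08,  0.11,  0.05]))
```

Call:
send_rows(
  moves=[0.0003,0.0006,0.004,-0.1,0.1,0,0.0003,0.0006,0.009,-0.1,0.1,0,0.0003,0.0006,0.014,-0.1,0.1,0,0.0003,0.0006,0.019,-0.1,0.1,0,0.0003,0.0006,0.022,-0.1,0.1,0],
)

```text
clock: 14.52
tool_pos: [0.5568, 0.1656, 0.2252]
eef_rot: [0.707, 0.707, -0.0, -0.0]
contact_force: [-0.3, 0.5, -1.1]
opening: 0.261
```

```bash
python3 bore.py; python3 -c "
from h import *
print(r.get_state()['contact_force'],togo([.5570,.1656,.1995],90))"
```

```text
[0.55651559 0.16552378 0.22484256]
nuttop 1306 ((562.0413208007812, 212.21322631835938), (24.023160934448242, 27.02256965637207), 46.58269119262695)
plate ((579.2957763671875, 185.98251342773438), (120.25712585449219, 130.3135986328125), 83.54314422607422)
bore fit 103 [556.71949165 164.89278572   9.34240351] 1.6655183233362596 [546.93898487 158.44780176] [566.6246954  174.26026703]
bore fit r11 [556.59599556 162.37235414]
rod 293 tip [556.56513739 164.94459296] mark [556.54081912 165.0082166 ] slope [-0.00054041  0.00141386] 0.26000881444790325
[-0.55845303 -0.25360716 -1.2601437 ] (array([0.0001, 0.0005, 0.0253]), array([-0.08,  0.04,  0.06]))
```

Call:
send_rows(
  moves=[0.0001,0.0004,0.004,-0.1,0,0,0.0001,0.0004,0.009,-0.1,0,0,0.0001,0.0004,0.014,-0.1,0,0,0.0001,0.0004,0.019,-0.1,0,0,0.0001,0.0004,0.022,-0.1,0,0],
)

```text
clock: 14.98
tool_pos: [0.5566, 0.1655, 0.202]
eef_rot: [0.707, 0.708, -0.0, 0.0]
contact_force: [-0.4, 1.6, -1.4]
opening: 0.266
```

Call:
send_rows(
  moves=[0,0,0.001,0,0,0,0,0,0.002,0,0,0,0,0,0.002,0,0,0,0,0,0.002,0,0,0,0,0,0.002,0,0,0],
)

```text
clock: 15.4
tool_pos: [0.5568, 0.1656, 0.2003]
eef_rot: [0.707, 0.708, -0.0, 0.0]
contact_force: [0.2, 0.1, -1.3]
opening: 0.259
```

```bash
python3 bore.py; python3 - <<'E'
from h import *
print(r.get_state()['contact_force'],togo([.5570,.1656,.1995],90))
p=imaging.snapshot("wrist");cv2.imwrite("pics/w9z.png",cv2.resize(p["image"][130:280,230:420,::-1],None,fx=4,fy=4,interpolation=cv2.INTER_CUBIC))
p=imaging.snapshot("scene");cv2.imwrite("pics/s9z.png",cv2.resize(p["image"][90:240,240:400,::-1],None,fx=4,fy=4,interpolation=cv2.INTER_CUBIC))
E
```

```text
[0.55678081 0.16556069 0.20028587]
nuttop 1678 ((561.9417724609375, 212.24761962890625), (23.89885711669922, 27.126903533935547), 46.936988830566406)
plate ((579.294189453125, 185.96090698242188), (120.27157592773438, 130.32582092285156), 83.54762268066406)
bore fit 114 [556.59945268 165.13895114   9.13102181] 1.7667172443330084 [547.24859067 159.94949989] [566.47244215 174.73469184]
bore fit r11 [556.41111749 161.87631336]
rod 160 tip [556.18885438 165.2782188 ] mark [556.54913931 165.01314024] slope [ 0.00800633 -0.00589063] 0.2189435832178209
[ 0.00599766 -0.93791745 -1.13982554] (array([0.    , 0.0002, 0.0008]), array([0.01, 0.05, 0.06]))
```

View pics/w9z.png

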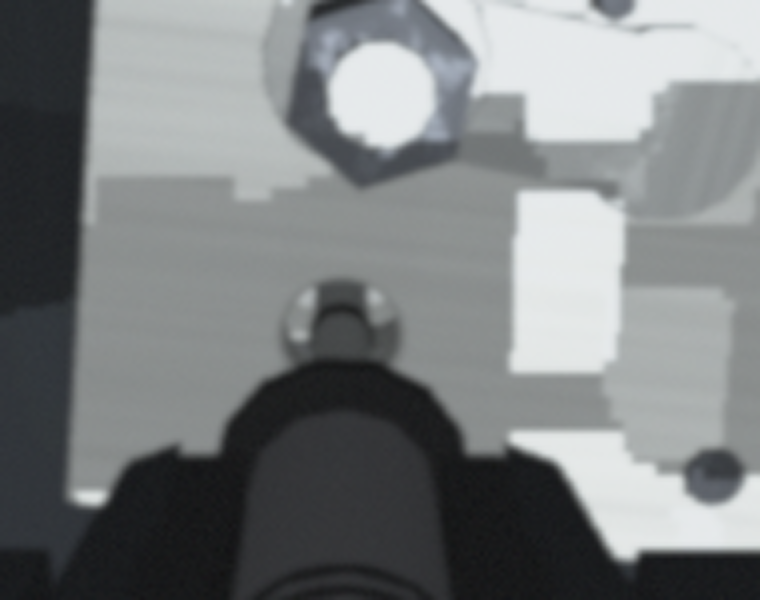

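View pics/s9z.png

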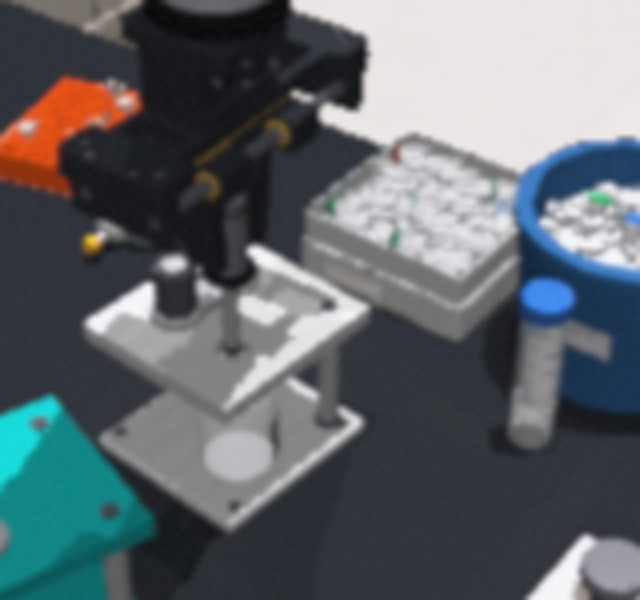

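```bash
python3 - <<'E'
from h import *
p=imaging.snapshot("wrist");w=cloud(p);c=r.get_state()["tool_pos"]
for z in (.095,.1,.105,.11,.115): print(z,(proj(p,[.5566,.170,z])[0]-[230,130])*4)
d=np.hypot(w[...,0]-.5566,w[...,1]-.1652); P=w[(d<.0175)&(d>.0135)&(w[...,2]>.15)&(w[...,2]<.175)]
print(len(P),np.percentile(P[:,2],[5,25,50,75,95]))
P=w[(d<.014)&(w[...,2]>.205)]; print("handle top",len(P),P[:,2].max() if len(P) else 0)
g=p["image"][195:225,312:320].mean((1,2)); print(dict(zip(range(195,225),g.round())))
E
```

```text
0.095 [340.86094013 287.07664857]
0.1 [340.86550386 295.63045446]
0.105 [340.87025916 304.5433051 ]
0.11 [340.87521834 313.83829136]
0.115 [340.8803948  323.54052756]
583 [0.16291462 0.16536519 0.1660399  0.16653471 0.16713337]
handle top 2152 0.22187667046293083
{195: np.float64(142.0), 196: np.float64(140.0), 197: np.float64(139.0), 198: np.float64(134.0), 199: np.float64(120.0), 200: np.float64(98.0), 201: np.float64(80.0), 202: np.float64(74.0), 203: np.float64(73.0), 204: np.float64(71.0), 205: np.float64(63.0), 206: np.float64(48.0), 207: np.float64(41.0), 208: np.float64(51.0), 209: np.float64(64.0), 210: np.float64(70.0), 211: np.float64(72.0), 212: np.float64(72.0), 213: np.float64(72.0), 214: np.float64(72.0), 215: np.float64(72.0), 216: np.float64(72.0), 217: np.float64(71.0), 218: np.float64(67.0), 219: np.float64(55.0), 220: np.float64(37.0), 221: np.float64(26.0), 222: np.float64(27.0), 223: np.float64(29.0), 224: np.float64(30.0)}
```

Call:
send_rows(
  moves=[0,0.0001,0.0005,0,0,0,0,0.0001,0.001,0,0,0,0,0.0001,0.001,0,0,0,0,0.0001,0.001,0,0,0,0,0.0001,0.001,0,0,0],
)

```text
clock: 16.02
tool_pos: [0.5568, 0.1656, 0.1992]
eef_rot: [0.707, 0.708, -0.0, 0.0]
contact_force: [0.0, 0.3, -0.7]
opening: 0.261
```

Call:
send_rows(
  moves=[0,0,0,0,0,0,0,0,0,0,0,0,0,0,0,0,0,0,0,0,0,0,0,0,0,0,0,0,0,0],
)

```text
clock: 16.43
tool_pos: [0.5568, 0.1656, 0.1992]
eef_rot: [0.707, 0.708, -0.0, 0.0]
contact_force: [0.1, -0.2, -1.4]
opening: 0.26
```

Call:
send_rows(
  moves=[0,0,0,0,0,0,0,0,0,0,0,0,0,0,0,0,0,0,0,0,0,0,0,0,0,0,0,0,0,0],
)

```text
clock: 16.85
tool_pos: [0.5568, 0.1656, 0.1992]
eef_rot: [0.707, 0.707, -0.0, 0.0]
contact_force: [0.1, 0.1, -0.2]
opening: 0.262
```

Call:
send_rows(
  moves=[0,0,0,0,0,0,0,0,0,0,0,0,0,0,0,0,0,0,0,0,0,0,0,0,0,0,0,0,0,0],
)

```text
clock: 17.27
tool_pos: [0.5568, 0.1656, 0.1992]
eef_rot: [0.707, 0.708, -0.0, 0.0]
contact_force: [-0.4, 0.3, -0.5]
opening: 0.264
```

```bash
python3 bore.py; python3 - <<'E'
from h import *
s=r.get_state();print(s["clock"],s['contact_force'],abs(s["qd"]).max(),togo([.5570,.1656,.1995],90))
p=imaging.snapshot("wrist");cv2.imwrite("pics/w10z.png",cv2.resize(p["image"][130:280,230:420,::-1],None,fx=4,fy=4,interpolation=cv2.INTER_CUBIC))
p=imaging.snapshot("top");cv2.imwrite("pics/t10.png",p["image"][:,:,::-1])
E
```

```text
[0.55677348 0.16558034 0.19917512]
nuttop 1698 ((561.9674682617188, 212.1756134033203), (26.790119171142578, 24.115903854370117), 18.05691909790039)
plate ((579.2845458984375, 185.97689819335938), (120.26219177246094, 130.3347930908203), 83.56250762939453)
bore fit 116 [556.69900313 164.85016755   9.17410118] 1.7454309096118794 [547.26322053 160.3184491 ] [566.41719827 174.32572793]
bore fit r11 [556.49054478 161.46005856]
rod 144 tip [556.84564378 164.79732348] mark [556.65310541 164.85644506] slope [-0.00427863  0.00131381] 0.1946185746841378
17.3167 [ 0.16430862 -0.12284199 -1.22594066] 0.0018376417777829206 (array([ 0.    ,  0.0002, -0.0003]), array([-0.01,  0.05,  0.06]))
```

View pics/w10z.png

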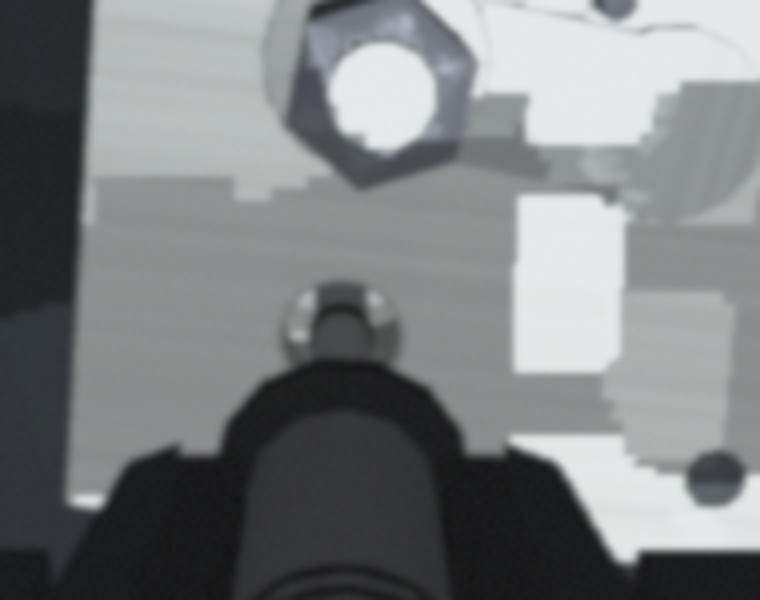

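View pics/t10.png

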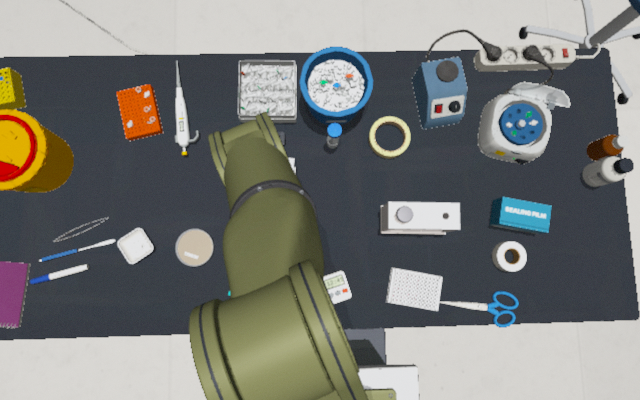

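The zoomed wrist view shows the rod centred in the hole at about (341, 310), with the dark ring at plate-top level. The cover is off to the right and well clear. The top view shows the stirrer, tube and petri dish where they started. Everything has held still for over a second, so I'm handing in.

```bash
python3 -c "
from plant import r
print(r.finish_job()); print(r.get_state()['tool_pos'])"
```

```text
the job is handed in; nothing more can be done
None
the job is handed in; nothing more can be done
```

I turned the nut about 72° and lifted the probe out of the holder. I then lowered its rod through the hole to the ring and handed the job in at about 17.4 s, with the gripper still holding the probe. `r.finish_job()` reports no verdict, so these are only my own last checks.

- **Cover:** it was already about 10° open at the start, and ends at about 82° (1.4 rad).
- **Centring:** the rod fit puts the ring and tip within about 0.5 mm of the bore axis. The probe tilt is under about 0.01 rad, though only a short length of rod was visible for that fit.
- **Ring height:** I expect it within about 2 mm of the plate top. The two image-based height estimates, taken just before the last 1 mm of lowering, disagreed: 108 mm from the ring and 105.5 mm from the flange.
- **Stillness and contact:** the arm was still for over a second, and the wrist force stayed at about 1 N. That suggests no contact, but the probe's contact with the guide and beaker can't be measured directly.
- **Other things:** the stirrer, tube and petri dish look unmoved in the final top view. The arm hid the guide in that view. I last saw the beaker standing under the hole in the scene view about 2 s before hand-in, and did not measure its position.

**Measurements that disagreed:** my first bore estimate was about 1 mm off in x. I corrected it before lowering, after the nut grip and the wrist camera agreed. The last bore-circle fits were poor, because the rod partly hides the hole.

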